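# Bring the connector carrier to the test station and hold the contact tester's lever

## Robot

A 7-joint arm with a two-finger parallel gripper is mounted at the origin on a cart in front of the work surface, level with it; the furniture and walls round the work are solid. World frame = base frame: x ahead of the robot, y to its left, z up, the work surface at z = 0. Lengths are in m, angles in rad, forces in N, time in s.
With the tool pointing down it reaches from about 0.4 to 0.9 m from the base axis. Payload 5.6 kg.
Tool frame: the origin (TCP) lies midway between the tips of the shut fingers; the grasp point (between the pads) lies 19 mm behind it; z points along the fingers, y is the line along which they close (so a half turn about z gives the same grasp; the last joint's range is limited). The gripper opens to 92 mm and grips with 3 to 60 N. Pads are 20 mm wide; open, the fingers measure 128 mm over their backs; the gripper's body (75 mm by 189 mm) begins 69 mm behind the grasp point.
Start: joints at [1.29, 0.468, -0.012, 1.603, 0.006, 1.071, -0.056], TCP at [0.153, -0.632, 0.215] pointing down, gripper open.
Joint ranges: [-2.53, 2.53], [-0.31, 2.02], [-1.57, 1.55], [0.28, 2.44], [-1.29, 4.43], [0.15, 1.84], [-2.92, 2.92]. Speed limits (rad/s): [2.57, 2.57, 3.14, 3.14, 3.14, 3.14, 3.14].

## Interface

Orientations are given as a unit quaternion [w, x, y, z].
In Python, from station import manip, vision, hand_in, observe gives the robot as it stands (manip), with the cameras (vision), the job as plain functions and the readings as plain functions.
- The arm moves only by the shell command python3 nudge.py 'ROWS' [FORCE]. ROWS is a JSON list of rows, 1 to 5 of them, each of 7 numbers: a rotation vector rx, ry, rz in shares of 90 degrees (1.0 is 90 degrees), then dx, dy, dz in parts of the range, where 1.0 means 0.3 m, then the finger opening in m; each row is the pose to reach, as a shift and turn from the pose commanded when the command began, along the tool's axes at that moment; what a row does not reach only later rows make up. A row lasts 1/10 s, in which the tool goes at most 0.05 m and 0.15 rad, less where a joint would pass 70% of its speed; a pose out of reach is approached as far as the arm can. The fingers move at their own pace and stop on an object; FORCE is the grip in N (left out, the last holds). Time passes only in rows, so rows that do not move let the fingers close. It prints the time, the measured TCP pose, the force, the opening and the grip force at its end. A shift or turn number past 1, either way, is cut back to 1. Input that does not fit is refused with a message, and nothing moves.
- observe(): the state, without advancing time (a new reading comes with each control period).
- vision.read_camera(name): name is "scene" or "top" or "wrist"; returns the picture (384x512x3 uint8, blue, green, red); there is no depth.
- vision.camera_model(name): a dict with "K" (3x3 intrinsics, pixels), "R" (3x3) and "t" (3): a world point X has camera coordinates R X + t. Camera axes: x right, y down, z forward; pixel columns grow to the right and rows downward; lengths in m; the calibration is good to about 2 mm. A picture is of the moment at which its call begins: read the wrist's pose just before it. camera_model takes no time and is no camera call; for the wrist camera it gives the pose at the moment of the call.
- hand_in(): hands the job in; it is judged then, once.
The state is a dict: "time_s": time; "q": joint angles; "qvel": joint speeds; "tau": joint torques, N m; "tool_pos": TCP position; "orientation": TCP orientation; "contact_force": force on the tool from outside, world axes, zero at the start; "ft_torque": the same for the moment, N m; "width": finger opening in m; "grip_force": force on a finger pad.
Only numpy, scipy, OpenCV 4.12 (cv2) and the standard library are available. Lean on these libraries where they do the work, as an engineer would, in place of code of your own. Each camera call takes 0.05 s, during which the arm holds its last target. There are 200 camera calls.

## Task

Contact-test the connector clipped into the tester's sliding carrier: push the carrier along its rail by its black knob until it snaps into the station detent under the probe head, leaving the lever up until it sits there. Then pull the lever down until its arm is level, between the two lines on the head, so that the spring probes stand at their working stroke, never forcing it on down towards its stop, and keep holding it there: the program finishes while the lever is still held, with the carrier in its detent. Do not shift the other things on the worktop.

Things in the scene. Friction and masses are not known exactly. Their poses are not given: they have to be found in the camera images.
- tester: Bench contact tester, fixed on the worktop; place and heading vary. Aluminium base 127 x 295 x 12 mm, rail along its y, grey C-frame press on its right half: head at x -50 to 75 mm, y -60 to 0, z 130 to 200 mm, ram above it to 230 mm. Detent block at x -102 to -78, y -5 to 15 mm, 52 mm high. Origin on the worktop; x away from the robot, y left along the rail, z up.
- carrier (a joint): travel (m) along the tester's -y, to the right and under the head: 0 = loading end, left, 0.100 = in the station detent (a spring roller drops into a notch in the carrier's front edge), 0.130 = end stop. Starts between 0.02 and 0.06. Friction about 1.5 N; the roller draws it in from about 4 mm either side; about 9 N drives it out of the detent again.
- push_knob (a point): middle of the carrier's upright black knob (25 mm across, 57 to 88 mm above the worktop, this point at 75 mm). It stands free on a flat bracket (top 40 mm up) 105 mm to the left (tester's +y) of the carrier's middle and moves with the carrier. An upright splash guard, 235 mm high, stands on the worktop at least 80 mm beyond it to the back left.
- nest_centre (a point): middle of the top of the grey nest on the carrier (60 x 106 mm, top 62 mm above the worktop). The carrier plate is 80 x 150 mm.
- station (a point): fixed point under the ram: nest_centre lies on it when the carrier is in the station detent.
- connector_top (a point): middle of the top of the black moulded connector under test, 49 x 27 x 18 mm, long side along the rail; it is already clipped into the nest and rides with the carrier, 68 mm above the worktop, and needs no handling
- lever (a joint): angle of the lever (rad), growing as its handle is pulled down: 0 = rest, arm sloping up 0.55 rad towards the robot; 0.55 = arm level, working stroke; 0.85 = stop. Spring return: at the handle about 3.5 N to start, 8 N when level. Drives the ram down 20 mm per rad; probes touch at 0.22. With the carrier millimetres off its detent, the ram's locating pins strike the nest and block it at about 0.4.
- grip (a point): middle of the lever's handle, a black round bar 26 mm thick, 82 mm long, level along the tester's y, on the robot's side of the head and to its right. Its left end joins the arm 54 mm from this point; its right end, 41 mm away, is free. 238 mm above the worktop at rest, 165 mm when level, on an arc of 140 mm radius about lever_pivot.
- lever_pivot (a point): fixed point on the lever's axis (which runs along the tester's y axis), 165 mm above the worktop, directly across from grip: grip is always 140 mm from it, on the tester's -x side.
- probes (a joint): compression of the spring probes in m: 0 = free, 0.006 when the lever is level on a connector at the station.
- spare_connector: small black moulded connector, 49 x 27 x 18 mm, lying loose on the worktop left of the tester; bystander
- oil_bottle: small yellowish oil bottle with a thin spout, 49 mm across, 150 mm tall, standing at the back right; bystander
- solder_spool: spool of solder, 54 mm across, 37 mm high, at the front left; bystander
- black_tape: roll of black tape lying flat, 68 mm across, 19 mm high, at the front left; bystander
- screwdriver: screwdriver with a red handle, 201 mm long, 25 mm thick, lying at the front edge of the worktop; bystander
- terminal_cap: small light-grey stepped cap, 21 mm across, 22 mm high, left of the tester; bystander

How it is judged:
By the outcome, as a careful person would: the job done as asked, in the order asked, and still so for the second after the job is handed in, while the arm keeps its last pose, push and grip.
It also fails if it takes over 48 s, if anything falls off the work surface, if the arm or the gripper's body presses on something with over 40 N, if the wrist force passes 120 N, or if a joint passes its speed limit or range.

## Working session

There is one attempt and no reset: what is moved stays moved. The work goes in short steps, Python scripts to look and compute and a shell command to move; the robot and the scene stay as the last step left them, time stands still between calls to the robot, and variables do not carry over. Pictures are saved under pics/ and viewed, at most 10 in all, crops included, and the job is handed in when it is done.

```bash
ls; mkdir -p pics
python3 - <<'E'
from station import manip, vision, hand_in, observe
import cv2,numpy as np
a=vision.read_camera("scene");b=vision.read_camera("top")
cv2.imwrite("pics/s0.png",a);cv2.imwrite("pics/t0.png",b)
for n in("scene","top"):
    m=vision.camera_model(n);print(n,np.round(m["K"],1).tolist(),np.round(-np.array(m["R"]).T@m["t"],3),np.round(m["R"],2).tolist())
s=observe();print(s["time_s"],s["tool_pos"],s["orientation"],s["width"])
E
```

```text
nudge.py
pics
station.py
scene [[420.4, 0.0, 251.7], [0.0, 420.4, 188.5], [0.0, 0.0, 1.0]] [ 0.122 -0.442  1.282] [[0.68, -0.74, -0.01], [-0.65, -0.59, -0.47], [0.34, 0.33, -0.88]]
top [[347.4, 0.0, 249.4], [0.0, 347.4, 193.1], [0.0, 0.0, 1.0]] [ 0.401 -0.026  1.145] [[0.03, -1.0, 0.01], [-0.99, -0.03, -0.16], [0.16, -0.0, -0.99]]
0.1 [ 0.15290302 -0.6312369   0.21373475] [-7.79591639e-04  9.92945490e-01  1.18569061e-01 -1.57337185e-04] 0.09191177329693301
```

View pics/s0.png

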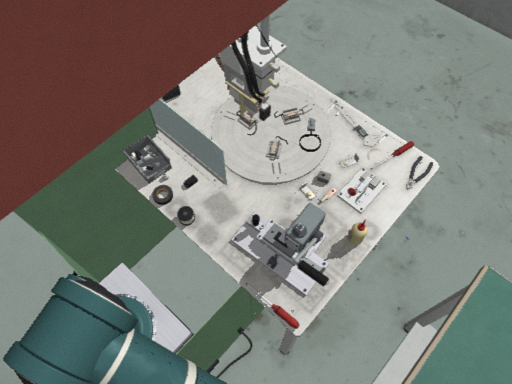

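View pics/t0.png

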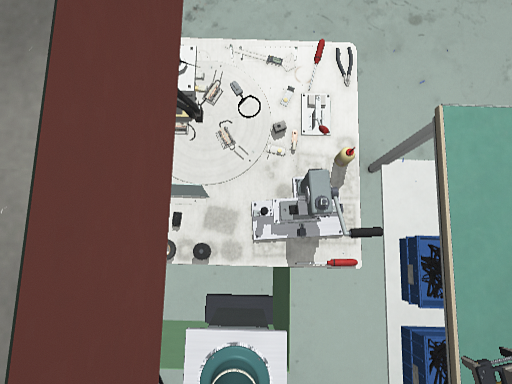

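The tester is at about (285,255) in the scene view. Its knob is at (256,219) scene / (264,211) top, and the handle at (313,273) scene / (367,232) top. I'll enlarge both views.

Run:
```python
import cv2,numpy as np
a=cv2.imread("pics/s0.png")[195:305,215:345];b=cv2.imread("pics/t0.png")[150:250,240:390]
f=lambda i:cv2.resize(i,None,fx=5,fy=5,interpolation=cv2.INTER_CUBIC)
def g(i,x0,y0):
    o=f(i)
    for x in range(0,i.shape[1],10):cv2.putText(o,str(x0+x),(x*5,8),0,.3,(0,0,255));cv2.line(o,(x*5,10),(x*5,14),(0,0,255))
    for y in range(0,i.shape[0],10):cv2.putText(o,str(y0+y),(0,y*5+4),0,.3,(0,0,255))
    return o
cv2.imwrite("pics/s0c.png",g(a,215,195));cv2.imwrite("pics/t0c.png",g(b,240,150))
```

```text
(no output)
```

View pics/s0c.png

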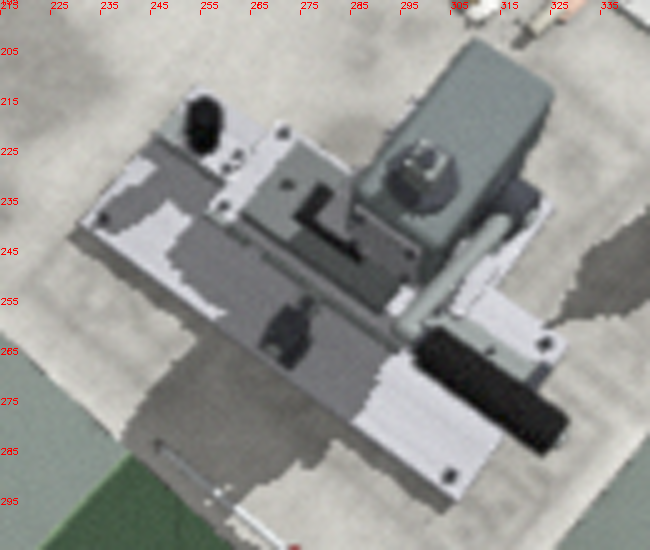

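View pics/t0c.png

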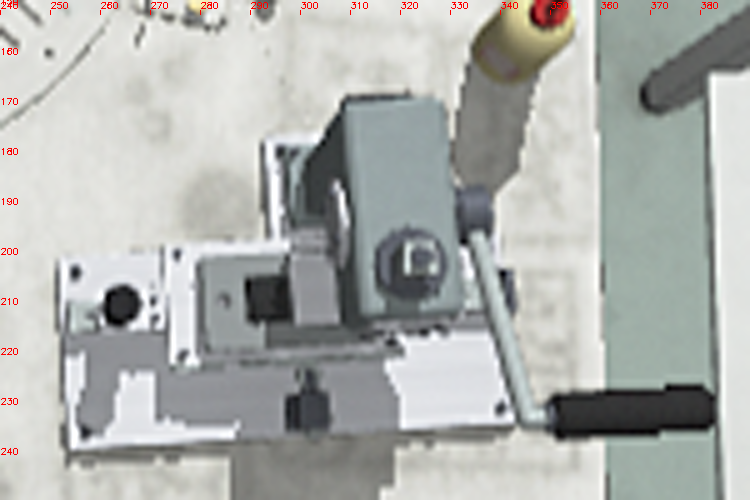

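The crops show these features:

| Feature | Scene | Top |
|---|---|---|
| Knob | (256,220) | (264,211) |
| Handle ends | (299,264)–(327,283) | (350,233)–(383,231.6) |
| Detent block | (272,262) | (301,232) |

Next I'll get the mask centroids and triangulate.

```bash
cat > h.py <<'E'
from station import manip, vision, hand_in, observe
import cv2,numpy as np
from scipy.spatial.transform import Rotation as Ro
def ray(m,p):
    R=np.array(m["R"]);d=R.T@np.linalg.solve(np.array(m["K"]),[p[0],p[1],1.]);return -R.T@np.array(m["t"]),d/np.linalg.norm(d)
def plane(m,p,z):
    c,d=ray(m,p);return c+d*(z-c[2])/d[2]
def tri(ms,ps):
    A=np.zeros((3,3));b=np.zeros(3);rs=[ray(m,p) for m,p in zip(ms,ps)]
    for c,d in rs:
        P=np.eye(3)-np.outer(d,d);A+=P;b+=P@c
    X=np.linalg.solve(A,b);return X,max(np.linalg.norm(np.cross(X-c,d)) for c,d in rs)
def blob(im,box,th=60):
    x0,y0,x1,y1=box;g=(im[y0:y1,x0:x1].max(2)<th).astype(np.uint8)
    n,l,s,c=cv2.connectedComponentsWithStats(g);k=1+np.argmax(s[1:,4])
    r=cv2.minAreaRect(np.argwhere(l==k)[:,::-1].astype(np.float32));
    bp=cv2.boxPoints(r)+[x0,y0];e=sorted([(np.linalg.norm(bp[i]-bp[i-1]),i) for i in (0,1)])[0][1]
    ends=[(bp[e]+bp[e-1])/2,(bp[(e+2)%4]+bp[(e+1)%4])/2]
    ends.sort(key=lambda v:v[0])
    return c[k]+[x0,y0],s[k,4],ends
E
python3 - <<'E'
from h import *
a=cv2.imread("pics/s0.png");b=cv2.imread("pics/t0.png")
S=vision.camera_model("scene");T=vision.camera_model("top");ms=[S,T]
np.set_printoptions(precision=4,suppress=True)
B={"knob":((250,208,264,230),(258,204,271,218)),"handle":((295,258,332,290),(348,225,387,240))}
for k,(x,y) in B.items():
    p=blob(a,x);q=blob(b,y);print(k,p,q)
    print(" c",*tri(ms,[p[0],q[0]]))
    for i in(0,1):print(" end",*tri(ms,[p[2][i],q[2][i]]))
print("roller block",*tri(ms,[(272,261),(301.3,231.5)]))
print("base corners front",plane(T,(254,239.5),.012),plane(T,(342.5,234.5),.012),plane(S,(230.5,240.5),.012),plane(S,(307,294.5),.012))
E
```

```text
knob (array([255.2456, 219.7719]), np.int32(57), [array([255., 215.]), array([255., 225.])]) (array([263.7073, 210.7317]), np.int32(41), [array([260.6, 212.2]), array([266.6, 209.2])])
 c [ 0.524  -0.0743  0.0553] 0.00202573025752101
 end [ 0.5217 -0.0672  0.0805] 0.004354825020180747
 end [ 0.5257 -0.0812  0.0274] 0.009574206828736382
handle (array([312.5808, 272.622 ]), np.int32(291), [array([299.0284, 262.5761]), array([325.7911, 281.9047])]) (array([366.6022, 231.8504]), np.int32(274), [array([350.2759, 233.3103]), array([382.1379, 230.6552])])
 c [ 0.4551 -0.3356  0.2364] 0.0023034620913537124
 end [ 0.4509 -0.293   0.2378] 0.0012877943228386743
 end [ 0.4588 -0.3754  0.238 ] 0.002817655644066249
roller block [ 0.4643 -0.1979  0.0277] 0.0011934884895431334
base corners front [ 0.4362 -0.0479  0.012 ] [ 0.4603 -0.335   0.012 ] [ 0.4289 -0.0506  0.012 ] [ 0.4599 -0.3414  0.012 ]
```

Both points pass the height check: the handle comes out at 0.236 against 0.238, and its ends agree. The knob blob is small, so I'll refine it with the wrist camera. Yaw is about 0.096. Next I'll work out the splash guard's position and the first waypoint.

```bash
cat >> h.py <<'E'
yaw=0.096
ex=np.array([np.cos(yaw),np.sin(yaw),0]);ey=np.array([-np.sin(yaw),np.cos(yaw),0]);ez=np.array([0,0,1.])
RT=np.column_stack([-ey,ex,-np.array([0,0,1])*1.])  # tool x=-tester y, y=tester x, z down
if np.linalg.det(RT)<0: RT=np.column_stack([ey,ex,-ez])
def delta(pos,R=RT):
    s=observe();q=s["orientation"];R0=Ro.from_quat([q[1],q[2],q[3],q[0]]).as_matrix()
    print("t",round(s["time_s"],2),"pos",np.round(s["tool_pos"],4),"F",np.round(s["contact_force"],1))
    print("rot",np.round(Ro.from_matrix(R0.T@R).as_rotvec(),3),"shift",np.round(R0.T@(np.array(pos)-s["tool_pos"]),4))
E
python3 - <<'E'
from h import *
S=vision.camera_model("scene");T=vision.camera_model("top")
np.set_printoptions(precision=3,suppress=True)
print("RT",RT)
print("guard top ends z=.235",plane(S,(151,100),.235),plane(S,(222,148),.235),plane(T,(203,185),.235),"base",plane(S,(227,181),0),plane(T,(208,197),0))
print("knob",plane(T,(264.2,211),.085),plane(S,(256,217.5),.085),plane(T,(263.7,210.7),.072),plane(S,(255.2,219.8),.072))
delta([.40,-.15,.34])
E
```

```text
RT [[-0.096  0.995 -0.   ]
 [ 0.995  0.096 -0.   ]
 [ 0.     0.    -1.   ]]
guard top ends z=.235 [0.547 0.4   0.235] [0.569 0.103 0.235] [0.569 0.096 0.235] base [0.583 0.116 0.   ] [0.573 0.109 0.   ]
knob [ 0.522 -0.076  0.085] [ 0.52  -0.079  0.085] [ 0.524 -0.075  0.072] [ 0.517 -0.078  0.072]
t 0.1 pos [ 0.153 -0.631  0.214] F [ 0.1  1.  -0.1]
rot [-0.001 -0.001 -1.429] shift [ 0.353 -0.41  -0.126]
```

Careful with the scale: shifts go in shares of 0.3 m and turns go in shares of 90 degrees. That gives: -0.14 m is -0.4667, -0.06 m is -0.2, -0.7 rad is -0.4456.

```bash
python3 nudge.py '[[0,0,-0.0637,0,0,-0.1667,0.09],[0,0,-0.1592,0.0667,-0.1,-0.3,0.06],[0,0,-0.2546,0.1667,-0.2,-0.4,0.03],[0,0,-0.3501,0.3,-0.3333,-0.42,0],[0,0,-0.4456,0.4,-0.4667,-0.42,0]]' && python3 nudge.py '[[0,0,-0.4647,1,-0.1667,0,0],[0,0,-0.4647,1,-0.1667,0,0],[0,0,-0.4647,1,-0.1667,0,0],[0,0,-0.4647,1,-0.1667,0,0],[0,0,-0.4647,1,-0.1667,0,0]]'
python3 - <<'E'
from h import *
delta([.517,-.03,.30])
E
```

```text
time_s: 0.6
tool_pos: [0.2332, -0.477, 0.3416]
orientation: [0.001, 0.891, 0.455, 0.0]
contact_force: [1.4, -0.1, 0.1]
width: 0.0598
grip_force: 0.0
time_s: 1.1
tool_pos: [0.3449, -0.2528, 0.3401]
orientation: [0.0, 0.67, 0.742, -0.0]
contact_force: [2.0, -0.9, 0.6]
width: 0.0201
grip_force: 0.0
t 1.1 pos [ 0.3449 -0.2528  0.3401] F [ 2.  -0.9  0.6]
rot [-0.     0.     0.006] shift [0.2041 0.194  0.04  ]
```

Converted, 0.2 m is 0.6667, 0.19 m is 0.6333.

```bash
python3 nudge.py '[[0,0,0,0.6667,0.6333,0.1333,0],[0,0,0,0.6667,0.6333,0.1333,0],[0,0,0,0.6667,0.6333,0.1333,0],[0,0,0,0.6667,0.6333,0.1333,0],[0,0,0,0.6667,0.6333,0.1333,0]]' && python3 nudge.py '[[0,0,0,0.0667,0.0667,0,0],[0,0,0,0.0667,0.0667,0,0],[0,0,0,0.0667,0.0667,0,0],[0,0,0,0.0667,0.0667,0,0]]'
python3 - <<'E'
from h import *
delta([.517,-.03,.30])
m=vision.camera_model("wrist");w=vision.read_camera("wrist");cv2.imwrite("pics/w1.png",w)
import pickle;pickle.dump(m,open("w1.pkl","wb"));print(-np.array(m["R"]).T@m["t"])
E
```

```text
time_s: 1.6
tool_pos: [0.4976, -0.0584, 0.3041]
orientation: [0.0, 0.672, 0.74, -0.0]
contact_force: [0.3, -0.4, 0.1]
width: 0.0006
grip_force: 0.0
time_s: 2.0
tool_pos: [0.5141, -0.0394, 0.3041]
orientation: [-0.0, 0.673, 0.74, -0.001]
contact_force: [-0.8, 0.1, -0.5]
width: 0.0003
grip_force: 0.0
t 2.0 pos [ 0.5141 -0.0394  0.3041] F [-0.8  0.1 -0.5]
rot [-0.001  0.001 -0.001] shift [0.0091 0.0037 0.0041]
[0.5081054  0.03225803 0.47445581]
```

View pics/w1.png

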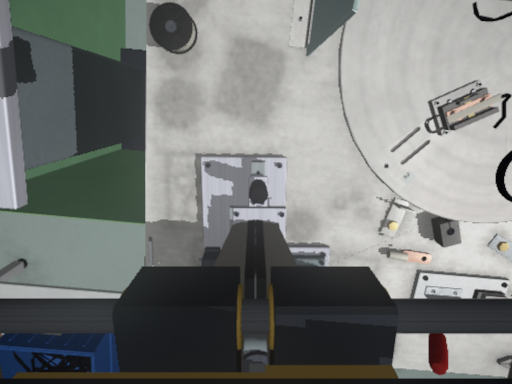

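The wrist view shows the knob at (258,190), the base's left edge at row 157, and the splash guard well clear at (330,20). I'll locate the knob from here.

Run:
```python
from h import *
import pickle
np.set_printoptions(precision=4,suppress=True)
m=pickle.load(open("w1.pkl","rb"));w=cv2.imread("pics/w1.png");T=vision.camera_model("top");S=vision.camera_model("scene")
p=blob(w,(240,170,275,206));print(p,plane(m,p[0],.075))
print("all three",*tri([m,T,S],[p[0],(263.7,210.7),(255.2,219.8)]))
print("base left corners",plane(m,(201,156.5),.012),plane(m,(286,156.5),.012))
k=plane(m,p[0],.075)
delta([*(k+.045*ey)[:2],.062])
```

```text
(array([251.6071, 189.4286]), np.int32(28), [array([249.1312, 197.3326]), array([254.1312, 183.3326])]) [ 0.5135 -0.0728  0.075 ]
all three [ 0.5189 -0.0755  0.0664] 0.005654322159444306
base left corners [ 0.4364 -0.047   0.012 ] [ 0.5597 -0.0352  0.012 ]
t 2.05 pos [ 0.5142 -0.0396  0.3043] F [-0.4 -1.  -0.7]
rot [-0.001  0.001 -0.002] shift [ 0.0122 -0.0037  0.2423]
```

The threshold split that blob. By eye, (258,190) gives x≈0.522, which matches the top view, so I take the knob as (0.521,-0.076). The base edge confirms the yaw at 0.095. Descending to its left.

Converted, 0.22 m is 0.7333, 0.2 m is 0.6667.

```bash
python3 nudge.py '[[0,0,0,0.0333,0.01,0.1667,0],[0,0,0,0.0333,0.01,0.3333,0],[0,0,0,0.0333,0.01,0.5,0],[0,0,0,0.0333,0.01,0.6667,0],[0,0,0,0.0333,0.01,0.7333,0]]' && python3 nudge.py '[[0,0,0,0,0,0.0667,0],[0,0,0,0,0,0.0733,0],[0,0,0,0,0,0.0733,0]]'
python3 - <<'E'
from h import *
k=np.array([.521,-.076,0]);print("push station",k+.0225*ey)
delta([*(k+.045*ey)[:2],.062])
cv2.imwrite("pics/x2.png",np.hstack([cv2.resize(vision.read_camera("top")[150:250,230:350],(480,400),interpolation=2),cv2.resize(vision.read_camera("wrist")[100:300,160:360],(320,400))[:,:320]]))
E
```

```text
time_s: 2.55
tool_pos: [0.5135, -0.0296, 0.0805]
orientation: [-0.002, 0.673, 0.74, -0.002]
contact_force: [-0.2, -0.4, 0.0]
width: 0.0001
grip_force: 0.0
time_s: 2.85
tool_pos: [0.5167, -0.0287, 0.0626]
orientation: [0.0, 0.673, 0.74, -0.0]
contact_force: [0.2, -0.2, -0.2]
width: 0.0004
grip_force: 0.0
push station [ 0.51884332 -0.0536036   0.        ]
t 2.85 pos [ 0.5167 -0.0287  0.0626] F [ 0.2 -0.2 -0.2]
rot [-0.  0. -0.] shift [-0.0025 -0.0002  0.0006]
```

View pics/x2.png

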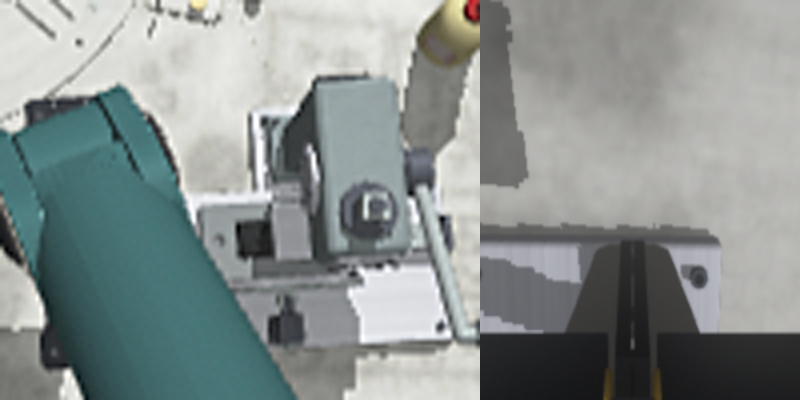

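The fingers stand left of the knob, with the base's left end visible in the wrist view. The top view shows the ram at (322,202). I'll triangulate the ram for the station position.

Run:
```python
from h import *
np.set_printoptions(precision=4,suppress=True)
T=vision.camera_model("top");S=vision.camera_model("scene")
r,e=tri([T,S],[(322.2,201.5),(300,227)]);print("ram",r,e)
k=np.array([.521,-.076,.075]);g=np.array([.4551,-.3356,.236])
print("block",plane(T,(300.8,229),.052),plane(S,(272,258.5),.052))
def tf(X,o):d=X-o;return d@ex,d@ey
st=r.copy();print("knob in station frame",tf(k,st),"grip",tf(g,st))
print("travel left", (k-st)@ey-.105, "push-end tool", k+ey*(.0225-((k-st)@ey-.105)))
```

```text
ram [ 0.5372 -0.2263  0.2137] 5.0411739928686365e-05
block [ 0.4717 -0.1932  0.052 ] [ 0.4626 -0.1969  0.052 ]
knob in station frame (np.float64(-0.0017142930709699161), np.float64(0.1511328974933161)) grip (np.float64(-0.09219419707350655), np.float64(-0.10095509700799245))
travel left 0.0461328974933161 push-end tool [ 0.5233 -0.0995  0.075 ]
```

Travel left is about 46 mm, so the carrier starts at 0.054, which is inside the stated range. I'll push gently most of the way.

Converted, -0.035 m is -0.1167, -0.02 m is -0.0667.

```bash
python3 nudge.py '[[0,0,0,-0.05,0,0,0],[0,0,0,-0.0667,0,0,0],[0,0,0,-0.0833,0,0,0],[0,0,0,-0.1,0,0,0],[0,0,0,-0.1167,0,0,0]]' && python3 nudge.py '[[0,0,0,-0.0167,0,0,0],[0,0,0,-0.0333,0,0,0],[0,0,0,-0.05,0,0,0],[0,0,0,-0.0667,0,0,0],[0,0,0,-0.08,0,0,0]]' && python3 nudge.py '[[0,0,0,-0.0067,0,0,0],[0,0,0,-0.0067,0,0,0]]'
python3 - <<'E'
from h import *
delta([.5233,-.0995,.062])
E
```

```text
time_s: 3.45
tool_pos: [0.5204, -0.0622, 0.0627]
orientation: [-0.0, 0.672, 0.741, 0.0]
contact_force: [-0.9, 3.2, 1.9]
width: 0.0003
grip_force: 1.5
time_s: 3.95
tool_pos: [0.5226, -0.087, 0.0623]
orientation: [0.0, 0.672, 0.74, -0.0]
contact_force: [-0.6, 2.5, 2.4]
width: 0.0004
grip_force: 1.4
time_s: 4.15
tool_pos: [0.5226, -0.0895, 0.0622]
orientation: [0.0, 0.672, 0.74, -0.0]
contact_force: [-0.5, 0.8, 0.1]
width: 0.0004
grip_force: 0.1
t 4.15 pos [ 0.5226 -0.0895  0.0622] F [-0.5  0.8  0.1]
rot [-0.     0.001  0.   ] shift [-0.01   -0.0003  0.0002]
```

Converted, -0.004 m is -0.0133, -0.002 m is -0.0067.

```bash
for i in 1; do python3 nudge.py '[[0,0,0,-0.0067,0,0,0],[0,0,0,-0.0133,0,0,0]]'; python3 nudge.py '[[0,0,0,-0.0067,0,0,0]]';python3 nudge.py '[[0,0,0,-0.0067,0,0,0]]';python3 nudge.py '[[0,0,0,-0.0067,0,0,0]]'; done | grep -v -e orient -e width
```

```text
time_s: 4.35
tool_pos: [0.5229, -0.0922, 0.0622]
contact_force: [-0.4, 2.0, 0.5]
grip_force: 1.1
time_s: 4.45
tool_pos: [0.5231, -0.0945, 0.0622]
contact_force: [-0.5, 1.1, -0.1]
grip_force: 0.4
time_s: 4.55
tool_pos: [0.5234, -0.0969, 0.0623]
contact_force: [-0.7, 1.4, 0.1]
grip_force: 0.1
time_s: 4.65
tool_pos: [0.5237, -0.0992, 0.0623]
contact_force: [-0.0, 0.8, -0.3]
grip_force: 0.0
```

Run:
```python
from h import *
m=vision.camera_model("wrist")
S=vision.read_camera("scene");cv2.imwrite("pics/x3.png",cv2.resize(S[195:305,215:345],(650,550),interpolation=2))
```

```text
(no output)
```

View pics/x3.png

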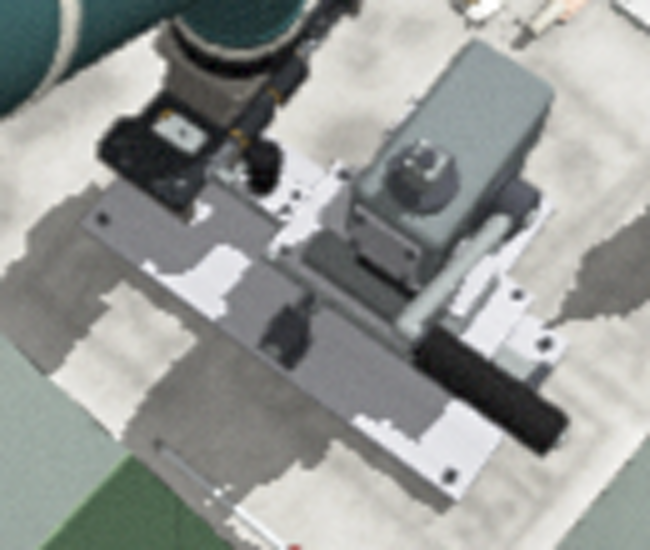

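The carrier has slid under the head: its plate screws moved from crop (282,133)/(223,207) to (344,174)/(286,252). The push force has dropped to about 0, so the roller may have drawn it in. I'll compute the distance moved.

```bash
python3 - <<'E'
from h import *
S=vision.camera_model("scene");c=lambda p:plane(S,(215+p[0]/5,195+p[1]/5),.042)
for a,b in [((282,133),(344,174)),((223,207),(286,252)),((204,97),(263,147))]:print((c(b)-c(a))@-ey,(c(b)-c(a))@ex)
E
for i in 1; do python3 nudge.py '[[0,0,0,-0.0033,0,0,0],[0,0,0,-0.0033,0,0,0]]'; python3 nudge.py '[[0,0,0,-0.0033,0,0,0],[0,0,0,-0.0033,0,0,0]]'; done | grep -v -e orient -e width
```

```text
0.04810074125644793 0.0006525956167547572
0.049311710760918954 -0.0004895397316193551
0.05126149392292948 -0.0054539713076728865
time_s: 4.9
tool_pos: [0.5238, -0.0998, 0.0624]
contact_force: [-0.1, 0.9, 0.5]
grip_force: 0.0
time_s: 5.1
tool_pos: [0.5239, -0.1004, 0.0624]
contact_force: [-0.5, 0.2, -0.2]
grip_force: 0.1
```

Converted, -0.001 m is -0.0033.

```bash
for i in 1; do python3 nudge.py '[[0,0,0,-0.0033,0,0,0],[0,0,0,-0.0033,0,0,0]]'; python3 nudge.py '[[0,0,0,-0.0033,0,0,0],[0,0,0,-0.0033,0,0,0]]'; done | grep -v -e orient -e width
```

```text
time_s: 5.3
tool_pos: [0.524, -0.1011, 0.0624]
contact_force: [-0.5, 1.1, -0.2]
grip_force: 0.6
time_s: 5.5
tool_pos: [0.524, -0.1018, 0.0623]
contact_force: [-0.7, 2.8, 0.3]
grip_force: 1.5
```

Converted, -0.001 m is -0.0033.

```bash
python3 nudge.py '[[0,0,0,-0.0033,0,0,0],[0,0,0,-0.0033,0,0,0]]' | grep -v -e orient -e width;python3 - <<'E'
from station import manip, vision, hand_in, observe
import numpy as np
f=[]
for i in range(4):vision.read_camera("top");f.append(observe()["contact_force"])
print(np.round(f,1))
E
```

```text
time_s: 5.7
tool_pos: [0.5241, -0.1023, 0.0624]
contact_force: [-1.0, 4.7, 0.8]
grip_force: 2.4
[[-1.3  4.9  1.7]
 [-0.8  5.8  1.2]
 [-0.5  5.   1.4]
 [-1.3  4.8  0.5]]
```

A static 5 N, rising stiffly against 1.5 N of friction and far short of the end stop, means the carrier is seated in the detent. I'll back off, rise and move over the lever handle.

Converted, -0.14 m is -0.4667, -0.09 m is -0.3.

```bash
python3 nudge.py '[[0,0,0,0.0333,0,0,0],[0,0,0,0.1,0,0,0],[0,0,0,0.1,0,-0.1333,0],[0,0,0,0.1,0,-0.3,0.03],[0,0,0,0.1,0,-0.4667,0.06]]' && python3 nudge.py '[[0,0,0,0,0,-0.1667,0.07],[0,0,0,0,0,-0.3333,0.07],[0,0,0,0,0,-0.4667,0.07],[0,0,0,-0.1333,-0.0333,-0.4667,0.07],[0,0,0,-0.2667,-0.0667,-0.4667,0.07]]' | head -2
python3 - <<'E'
from h import *
a=vision.read_camera("scene");cv2.imwrite("pics/s4.png",a)
k=blob(a,(258,215,275,240));print(k[0],k[1])
delta([.4551,-.3356,.31])
E
```

```text
time_s: 6.4
tool_pos: [0.5207, -0.0737, 0.2036]
orientation: [-0.0, 0.672, 0.741, -0.001]
contact_force: [1.1, -0.3, 0.0]
width: 0.0144
grip_force: 0.0
time_s: 6.9
tool_pos: [0.5097, -0.1557, 0.3444]
[267.5        228.40740741] 54
t 6.95 pos [ 0.5075 -0.1652  0.3428] F [-1.1 -5.4 -0.7]
rot [-0.001  0.006 -0.008] shift [-0.165  -0.067   0.0339]
```

```bash
python3 - <<'E'
from h import *
S=vision.camera_model("scene");a,b=[plane(S,p,.072) for p in((255.2456,219.7719),(267.5,228.407))];print((b-a)@-ey,(b-a)@ex)
E
python3 nudge.py '[[0,0,0,-0.5333,-0.2167,0,0.07],[0,0,0,-0.5333,-0.2167,0,0.07],[0,0,0,-0.5333,-0.2167,0,0.07],[0,0,0,-0.5333,-0.2167,0,0.07],[0,0,0,-0.5333,-0.2167,0,0.07]]'
python3 - <<'E'
from h import *
delta([.4551,-.3356,.30])
m=vision.camera_model("wrist");w=vision.read_camera("wrist");cv2.imwrite("pics/w5.png",w);import pickle;pickle.dump(m,open("w5.pkl","wb"))
E
```

```text
0.04800966434240458 -0.0005530441075148962
time_s: 7.45
tool_pos: [0.4574, -0.3254, 0.3416]
orientation: [-0.0, 0.675, 0.738, -0.001]
contact_force: [-0.2, 0.6, 0.6]
width: 0.0701
grip_force: 0.0
t 7.45 pos [ 0.4574 -0.3254  0.3416] F [-0.2  0.6  0.6]
rot [-0.002  0.001 -0.007] shift [-0.0099 -0.0031  0.0416]
```

View pics/w5.png

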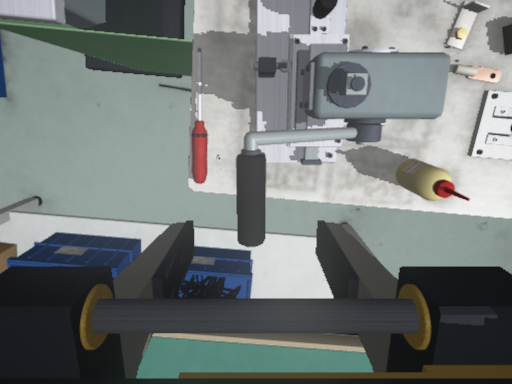

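The wrist view shows the handle bar from (252,150) to (251,244), between the finger lines, with the arm joining at (252,140). I'll check it against the triangulated point.

Run:
```python
from h import *
import pickle
m=pickle.load(open("w5.pkl","rb"));w=cv2.imread("pics/w5.png");T=vision.camera_model("top");S=vision.camera_model("scene")
p=blob(w,(230,145,275,252));print(p,plane(m,p[0],.238))
X,e=tri([m,T,S],[(251.2,197.5),(366.6,231.85),(312.6,272.6)]);print(X,e)
pv=X+ex*.119;lv=pv-ex*.14;print("level grip",lv)
delta([X[0],X[1],X[2]-.019])
```

```text
(array([238.54545455, 221.82727273]), np.int32(110), [array([238.0910933 , 196.95959473]), array([239.79657745, 243.00753784])]) [ 0.44578639 -0.35733605  0.238     ]
[ 0.45535731 -0.3351892   0.23513507] 0.002662636165211523
level grip [ 0.43445401 -0.3372021   0.23513507]
t 7.5 pos [ 0.4589 -0.3223  0.3418] F [-0.2  1.4 -0.6]
rot [-0.001  0.    -0.003] shift [-0.0125 -0.0046  0.1257]
```

Converted, 0.123 m is 0.41, -0.013 m is -0.0433, -0.003 rad is -0.0019.

```bash
python3 nudge.py '[[0,0,-0.0019,-0.0433,-0.0133,0.1333,0.07],[0,0,-0.0019,-0.0433,-0.0133,0.2333,0.07],[0,0,-0.0019,-0.0433,-0.0133,0.3333,0.07],[0,0,-0.0019,-0.0433,-0.0133,0.41,0.07],[0,0,-0.0019,-0.0433,-0.0133,0.41,0.07]]'
python3 - <<'E'
from h import *
delta([.4553,-.3352,.217])
E
```

```text
time_s: 8.0
tool_pos: [0.4561, -0.3311, 0.2165]
orientation: [-0.003, 0.67, 0.742, -0.0]
contact_force: [-0.3, 0.4, 0.7]
width: 0.07
grip_force: 0.0
t 8.0 pos [ 0.4561 -0.3311  0.2165] F [-0.3  0.4  0.7]
rot [-0.004 -0.004  0.007] shift [-0.004  -0.0012 -0.0005]
```

Closing on the bar.

Converted, -0.004 m is -0.0133, -0.001 m is -0.0033, 0.004 rad is 0.0025.

```bash
python3 nudge.py '[[0,0,0.0025,-0.0133,-0.0033,0,0.05],[0,0,0.0025,-0.0133,-0.0033,0,0.03],[0,0,0.0025,-0.0133,-0.0033,0,0.02],[0,0,0.0025,-0.0133,-0.0033,0,0.02],[0,0,0.0025,-0.0133,-0.0033,0,0.02]]' 20; python3 nudge.py '[[0,0,0,0,0,0,0.02],[0,0,0,0,0,0,0.02]]'
python3 - <<'E'
from h import *
delta([.4553,-.3352,.217])
E
```

```text
time_s: 8.5
tool_pos: [0.4568, -0.3382, 0.22]
orientation: [0.001, 0.672, 0.74, -0.0]
contact_force: [-0.4, -0.5, -0.2]
width: 0.0324
grip_force: 0.0
time_s: 8.7
tool_pos: [0.4545, -0.3384, 0.2196]
orientation: [-0.002, 0.673, 0.74, -0.001]
contact_force: [-6.5, 1.4, 5.6]
width: 0.0256
grip_force: 20.0
t 8.7 pos [ 0.4545 -0.3384  0.2196] F [-6.5  1.4  5.6]
rot [-0.004 -0.    -0.001] shift [0.0031 0.0011 0.0026]
```

Gripped on the 26 mm bar, reading 25.6 mm. Now I'll follow the arc down in stages.

Converted, 0.0385 m is 0.1283, 0.03 m is 0.1.

```bash
python3 nudge.py '[[0,0,0,0,-0.0167,0.0233,0.02],[0,0,0,0,-0.0283,0.0467,0.02],[0,0,0,0,-0.04,0.0733,0.02],[0,0,0,0,-0.05,0.1,0.02],[0,0,0,0,-0.0583,0.1283,0.02]]' 25; python3 nudge.py '[[0,0,0,0,0,0,0.02]]'
```

```text
time_s: 9.2
tool_pos: [0.4394, -0.3398, 0.1821]
orientation: [0.001, 0.673, 0.74, -0.0]
contact_force: [-2.2, 2.1, 9.6]
width: 0.0251
grip_force: 25.0
time_s: 9.3
tool_pos: [0.4393, -0.3398, 0.1814]
orientation: [0.0, 0.673, 0.74, 0.0]
contact_force: [-2.2, 2.1, 7.7]
width: 0.0252
grip_force: 25.0
```

Converted, 0.021 m is 0.07, 0.015 m is 0.05.

```bash
python3 nudge.py '[[0,0,0,0,-0.0033,0.0167,0.02],[0,0,0,0,-0.0067,0.0333,0.02],[0,0,0,0,-0.01,0.05,0.02],[0,0,0,0,-0.0117,0.07,0.02],[0,0,0,0,-0.0117,0.07,0.02]]'; python3 nudge.py '[[0,0,0,0,0,0.0133,0.02],[0,0,0,0,0,0.0267,0.02],[0,0,0,0,0,0.0267,0.02]]'
python3 - <<'E'
from h import *
a=vision.read_camera("scene");b=vision.read_camera("top");cv2.imwrite("pics/s6.png",a)
m=vision.camera_model("wrist");w=vision.read_camera("wrist");cv2.imwrite("pics/w6.png",w);import pickle;pickle.dump(m,open("w6.pkl","wb"))
f=lambda i,s:cv2.resize(i,s,interpolation=2)
cv2.imwrite("pics/x6.png",np.hstack([f(a[195:305,225:345],(400,367)),f(w[60:280,150:390],(400,367))]))
E
```

```text
time_s: 9.8
tool_pos: [0.4353, -0.3401, 0.1605]
orientation: [-0.0, 0.673, 0.74, -0.0]
contact_force: [-3.4, 0.6, 8.7]
width: 0.0251
grip_force: 25.0
time_s: 10.1
tool_pos: [0.4344, -0.3402, 0.1524]
orientation: [-0.001, 0.673, 0.74, -0.001]
contact_force: [-6.2, 1.2, 9.6]
width: 0.0253
grip_force: 25.0
```

View pics/x6.png

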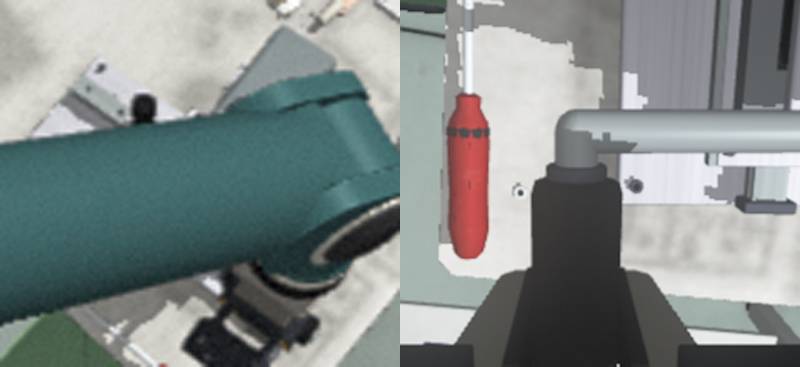

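In the wrist view the bar sits firmly between the fingers, and the arm tube runs right from crop (575,130) and looks nearly level. The bar is at about z 0.171, so I have 5–6 mm to go. Then I'll measure the level from the tube width.

Converted, 0.0055 m is 0.0183, 0.003 m is 0.01.

```bash
python3 nudge.py '[[0,0,0,0,-0.0017,0.01,0.02],[0,0,0,0,-0.0033,0.0183,0.02],[0,0,0,0,-0.0033,0.0183,0.02],[0,0,0,0,-0.0033,0.0183,0.02]]'
python3 - <<'E'
from h import *
import pickle
m=vision.camera_model("wrist");w=vision.read_camera("wrist");cv2.imwrite("pics/w7.png",w);pickle.dump(m,open("w7.pkl","wb"))
C=-np.array(m["R"]).T@m["t"];print("cam",C.round(4),"f",m["K"][0][0])
print(np.round(m["R"],3).tolist())
cv2.imwrite("pics/x7.png",cv2.resize(w[50:250,220:480],(780,600),interpolation=2))
E
```

```text
time_s: 10.65
tool_pos: [0.4341, -0.3403, 0.1474]
orientation: [-0.0, 0.673, 0.74, -0.001]
contact_force: [-4.5, 2.8, 8.8]
width: 0.0255
grip_force: 25.0
cam [ 0.4281 -0.2687  0.3178] f 319.35695134380114
[[0.995, 0.096, -0.001], [0.093, -0.962, 0.258], [0.023, -0.257, -0.966]]
```

View pics/x7.png

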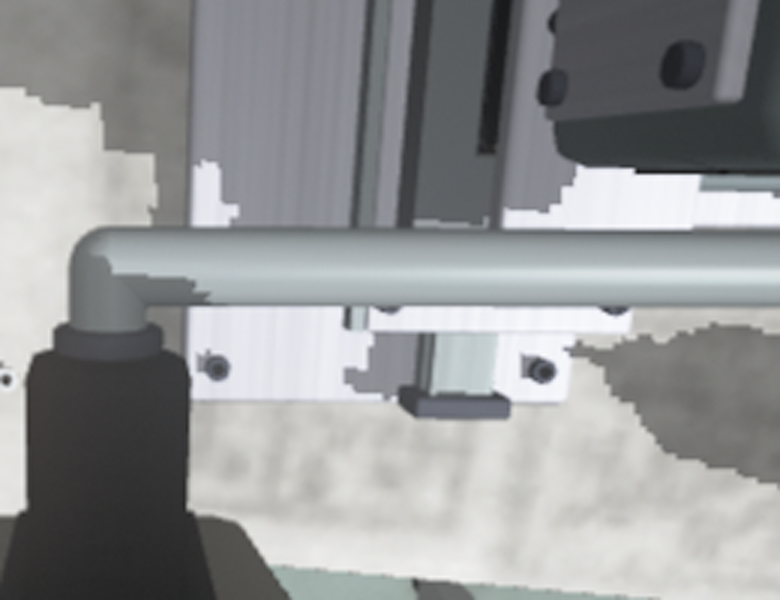

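The tube's edges are parallel over the whole visible arm: rows 228 and 304 at both ends of the crop. The arm is therefore level within about 0.03 rad, and the bar is at z≈0.166. The pins passed freely, so the carrier is in its detent. I'll add a final 1 mm, hold and hand in.

Converted, 0.001 m is 0.0033.

```bash
python3 nudge.py '[[0,0,0,0,0,0.0033,0.02],[0,0,0,0,0,0.0033,0.02],[0,0,0,0,0,0.0033,0.02],[0,0,0,0,0,0.0033,0.02],[0,0,0,0,0,0.0033,0.02]]' && python3 -c "
from station import manip, vision, hand_in, observe
print(hand_in())"
```

```text
time_s: 11.2
tool_pos: [0.4341, -0.3402, 0.1465]
orientation: [-0.0, 0.673, 0.74, -0.001]
contact_force: [-4.5, 2.2, 9.6]
width: 0.025
grip_force: 25.0
the job is handed in; nothing more can be done
None
```

I handed the job in at 11.2 s with the carrier pushed into the station detent and the lever gripped and held level (handle at about 165.5 mm); hand-in returned no verdict.

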